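# Close the mask-stage clamp with the square T-key

## Robot

A 6-joint arm with a two-finger parallel gripper is mounted at the origin on the work surface. World frame = base frame: x ahead of the robot, y to its left, z up, the work surface at z = 0. Lengths are in m, angles in rad, forces in N, time in s.
With the tool pointing down it reaches from about 0.375 to 0.975 m from the base axis. Payload 3.8 kg.
Tool frame: the origin (TCP) lies midway between the tips of the shut fingers; the grasp point (between the pads) lies 19 mm behind it; z points along the fingers, y is the line along which they close (so a half turn about z gives the same grasp; the last joint's range is limited). The gripper opens to 85 mm and grips with 20 to 120 N. Pads are 22 mm wide; open, the fingers measure 114 mm over their backs; the gripper's body (76 mm by 85 mm) begins 54 mm behind the grasp point. The pads swing forward as they close: fully open they stand 13 mm farther back than shut.
Start: joints at [1.258, 0.264, 1.604, -0, 1.274, -0.037], TCP at [0.184, 0.649, 0.231] pointing down, gripper open.
Joint ranges: [-2.63, 2.63], [-0.94, 2.18], [0.31, 2.57], [-1.31, 4.45], [0, 2.66], [-2.55, 2.55]. Speed limits (rad/s): [2.57, 2.57, 3.14, 3.14, 3.14, 3.14].

## Interface

Orientations are given as a rotation vector (axis times angle).
In Python, from workcell import bot, imaging gives the robot as it stands.
- The arm moves only by the tool step_arm, never from a script. Its argument "series" is a list of rows, each an object of numbers: "grip": the closure, from -1 (fully open) to 1 (shut); "x", "y", "z": the shift along the tool's x, y, z normalised to -1 to 1, where 1 is 500 mm; "ax", "ay", "az": the turn, a rotation vector about the tool's x, y, z normalised to -1 to 1, where 1 is 30 degrees. A call has 1 to 12 rows; each row is the pose to reach, as a shift and turn from the pose commanded when the call began, along the tool's axes at that moment; what a row does not reach only later rows make up. A row lasts 1/10 s, in which the tool goes at most 50 mm and 8.59 degrees, less where a joint would pass 70% of its speed; a pose out of reach is approached as far as the arm can. A call with a number of a shift or a turn outside -1 to 1 is refused whole. A call with a gripper value outside its range is refused whole. The fingers move at their own pace and stop on an object; "force" is the grip in N (left out, the last holds). Time passes only in rows, so rows that repeat a pose let the fingers close. It gives the time, the measured TCP pose, the force, the opening and the grip force at its end, in the units of the state.
- bot.read_state(): the state, without advancing time (a new reading comes with each control period).
- imaging.read_camera(name): name is "scene" or "side" or "wrist"; returns a dict with "img" (480x640x3 uint8, red, green, blue), "fx", "fy", "cx", "cy" (pixels), "R" (3x3) and "t" (3): a world point X has camera coordinates R X + t. Camera axes: x right, y down, z forward; pixel columns grow to the right and rows downward; lengths in m; the calibration is good to about 2 mm. The wrist camera is an equidistant fisheye: a pixel r from the principal point sees the ray r / f radians off the axis. A picture is of the moment at which its call begins. There is no depth.
- bot.finish_job(): hands the job in; it is judged then, once.
The state is a dict: "time": time; "q": joint angles; "joint_vel": joint speeds; "joint_torque": joint torques, N m; "tool_pos": TCP position; "tcp_rot": TCP orientation; "wrist_force": force on the tool from outside, world axes, zero at the start; "torque": the same for the moment, N m; "width": opening from 0.0 (shut) to 1.0 (fully open); "grip_force": force on a finger pad.
Only numpy, scipy, OpenCV 4.12 (cv2) and the standard library are available. Lean on these libraries where they do the work, as an engineer would, in place of code of your own. Each camera call takes 0.05 s, during which the arm holds its last target. There are 200 camera calls.

## Task

One of the two swing clamps on the mask stage is still open. Take the thick square-ended T-key from its stand, put it all the way down the guide tube into the screw of the open clamp, and turn it clockwise until the clamp finger is fully home over the mask carrier. Leave the key standing in the screw; do not push the clamps with the gripper itself, loosen the other clamp, or disturb the mask carrier or the slim T-key.

Things in the scene. Friction and masses are not known exactly. Their poses are not given: they have to be found in the camera images.
- key: the thick T-key, steel, 280 g, standing upright in its stand. Origin at the centre of its lower end, z up along the stem. Lower end 14 mm square (sides along x and y) from 6 to 36 mm, stepped down to 10 mm square over the last 6 mm; round stem 14 mm thick above; crossbar 90 mm long (x), 16 mm wide (y), from 100 to 118 mm.
- key_bar (a point): centre of the thick key's crossbar, 109 mm above its lower end. The bar's long axis is x. Grip here, across the 16 mm width.
- stand: grey block 64 x 64 x 50 mm, fixed, in which the thick key stands; origin at the centre of its underside. Its 18 mm square hole is 40 mm deep, so the key must be raised 45 mm to clear it.
- slim_key: the slim T-key, not to be used, loose in its own grey stand of the same size: 6 mm stem, crossbar 64 x 10 x 12 mm centred 106 mm above the origin at its lower end. The two stands may change places.
- screw_a (a joint): the screw of the clamp that is open, rad: 0 = finger fully swung off the carrier, 1.2 = against the stop with the finger square over the carrier. It grows clockwise seen from above; stiff (about 0.12 N m of friction), stays where it is left. Starts between 0 and 0.3.
- socket_a (a point): centre of the floor of the square socket in the screw of the clamp that is open. z up; x points along the clamp finger. The socket is 16 mm square, 20 mm deep, its sides parallel and across to the finger and turning with it. Over it a fixed guide tube on a bracket, bore 26 mm, outside 40 mm, its rim 60 mm above this point (98 mm over the table).
- screw_b (a joint): the screw of the clamp that is already closed, rad: 0 = finger fully swung off the carrier, 1.2 = against the stop with the finger square over the carrier. It grows clockwise seen from above; stiff (about 0.12 N m of friction), stays where it is left.
- socket_b (a point): centre of the floor of the square socket in the screw of the clamp that is already closed. z up; x points along the clamp finger. The socket is 16 mm square, 20 mm deep, its sides parallel and across to the finger and turning with it. Over it a fixed guide tube on a bracket, bore 26 mm, outside 40 mm, its rim 60 mm above this point (98 mm over the table).
- clamp_a: the open clamp, fixed on the stage: origin at the foot of the screw's axis, 12 mm over the table. Guide tube on a bracket, 86 mm tall; below the tube a flat steel finger, 16 mm wide, 10 mm thick, its top 24 mm above the origin, reaching 90 mm from the axis, fast to the screw and turning with it.
- clamp_b: the closed clamp, the same make.
- stage: aluminium base plate of the mask stage, 250 x 290 x 12 mm, fixed; origin under its centre. The two clamps stand on it 140 mm apart along its y, 75 mm to the robot's side (-x) of its centre, and may change places. A closed finger points along the stage's +x over the carrier, an open one 50 to 70 degrees counterclockwise from that, seen from above.
- carrier: black mask carrier frame with an amber glass mask, 110 x 200 x 12 mm, 500 g, lying loose on the stage between pins; origin at the centre of its underside.
Not all that is in view belongs to the job. What is shaped like the key but blue or yellow is not meant.

How it is judged:
On the way:
1. the thick key is fully down in the socket of the open clamp, before the screw has been turned far (horizontal distance between key and socket_a below 0.007 m and z of key in the frame of socket_a below 0.008 m and value of joint screw_a below 0.7 rad), for 0.2 s.
At the end, for the whole second after the job is handed in: The open clamp's screw is at 1.08 rad or more (stop 1.2), the other above 1.05; the thick key stands released and still in that screw, its end within 7 mm of the socket axis and 8 mm of its floor, leaning under 0.3 rad; carrier within 8 mm and slim key within 20 mm of their starts (value of joint screw_a above 1.08 rad and value of joint screw_b above 1.05 rad and velocity of joint screw_a below 0.05 rad/s and horizontal distance between key and socket_a below 0.007 m and z of key in the frame of socket_a below 0.008 m and angle between key's own z axis and vertical below 0.3 rad and linear speed of key below 0.03 m/s and distance of carrier from where it was at the start of the episode below 0.008 m and distance of slim_key from where it was at the start of the episode below 0.02 m); the robot touches nothing.
It fails at once if the gripper or arm pushes against a clamp (over 4 N) (contact force between any of the fingers, the arm and clamp_a above 4 N or contact force between any of the fingers, the arm and clamp_b above 4 N).
It fails at once if the mask carrier is pushed more than 8 mm (distance of carrier from where it was at the start of the episode above 0.008 m).
It fails at once if the closed clamp is loosened (value of joint screw_b below 1 rad).
It fails at once if the slim key is disturbed (distance of slim_key from where it was at the start of the episode above 0.03 m).
It also fails if it takes over 45 s, if anything falls off the work surface, if the arm or the gripper's body presses on something with over 40 N, if the wrist force passes 120 N, or if a joint passes its speed limit or range.

## Working session

There is one attempt and no reset: what is moved stays moved. The work goes in short steps, Python scripts to look and compute and a tool call to move; the robot and the scene stay as the last step left them, time stands still between calls to the robot, and variables do not carry over. Pictures are saved under pics/ and viewed, at most 10 in all, crops included, and the job is handed in when it is done.

Besides the shell and the picture viewer there is one more tool, called after "Request:" by a JSON object that holds its "api" and its "payload". step_arm: Moves the arm, as the interface text tells. Scaled input: -1 to 1 covers 500 mm each way for a shift and 30 degrees each way for a turn. Its arguments: {"type":"object","properties":{"series":{"type":"array","items":{"type":"object","properties":{"grip":{"type":"number"},"x":{"type":"number","minimum":-1,"maximum":1},"y":{"type":"number","minimum":-1,"maximum":1},"z":{"type":"number","minimum":-1,"maximum":1},"ax":{"type":"number","minimum":-1,"maximum":1},"ay":{"type":"number","minimum":-1,"maximum":1},"az":{"type":"number","minimum":-1,"maximum":1}}}},"force":{"type":"number"}},"required":["series"]}

```bash
mkdir -p pics; python3 - <<'E'
from workcell import bot, imaging
import cv2,pickle
d={}
for n in ["scene","side","wrist"]:
    c=imaging.read_camera(n); d[n]=c; cv2.imwrite(f"pics/{n}0.png",c["img"][:,:,::-1])
    print(n,c["fx"],c["fy"],c["cx"],c["cy"],c["R"].round(3).tolist(),c["t"].round(3).tolist())
pickle.dump(d,open("c0.pkl","wb"))
s=bot.read_state();print(s["tool_pos"],s["tcp_rot"],s["width"])
E
```

```text
scene 544.4064043865063 544.4064043865063 326.11201568812635 239.365228007765 [[-0.516, 0.856, 0.02], [0.621, 0.39, -0.68], [-0.59, -0.339, -0.733]] [0.113, -0.279, 1.428]
side 505.63186880802243 505.63186880802243 322.58026063435716 229.99367033453785 [[0.67, -0.742, -0.005], [-0.535, -0.479, -0.696], [0.514, 0.469, -0.718]] [-0.232, 0.385, 0.827]
wrist 371.64829954431775 371.64829954431775 313.7256360915381 239.33192809704988 [[0.271, 0.963, -0.003], [0.91, -0.255, 0.327], [0.314, -0.091, -0.945]] [-0.674, -0.043, 0.382]
[0.18365355 0.64893468 0.2302101 ] [-4.31872638e-01 -3.11147098e+00  2.81599303e-03] 1.0039144762543728
```

View pics/scene0.png

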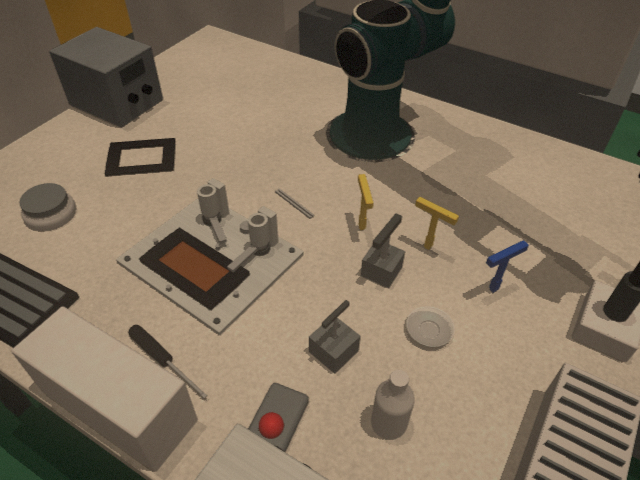

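View pics/side0.png

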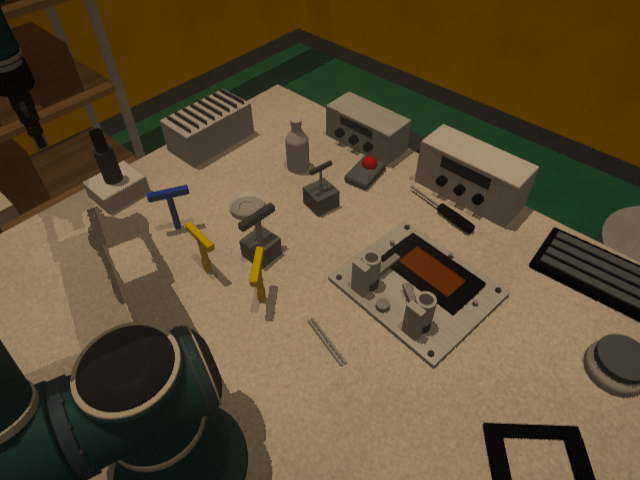

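The scene view shows the following:
- **Grey T-keys:** there are two, at scene (382,245) / side (257,235) and at scene (335,330) / side (320,182). The first has the thicker bar and stem, so it fits. The yellow and blue ones are decoys.
- **Clamps:** the tube at scene (210,200) / side (425,310) has its finger swung off the carrier, so it is open. The tube at scene (262,230) / side (370,270) is closed.

I'll confirm both in one enlarged crop.

```bash
python3 - <<'E'
import cv2,numpy as np
a=cv2.imread("pics/scene0.png");b=cv2.imread("pics/side0.png")
def cr(i,x,y,w,h): return cv2.convertScaleAbs(cv2.resize(i[y:y+h,x:x+w],(400,300),interpolation=cv2.INTER_CUBIC),alpha=1.5)
o=np.vstack([np.hstack([cr(a,340,200,100,75*1+15)[:300],cr(a,180,170,133,100)]),np.hstack([cr(b,220,150,133,120),cr(b,330,230,133,120)])])
cv2.imwrite("pics/crop1.png",o)
E
```

```text
(no output)
```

View pics/crop1.png

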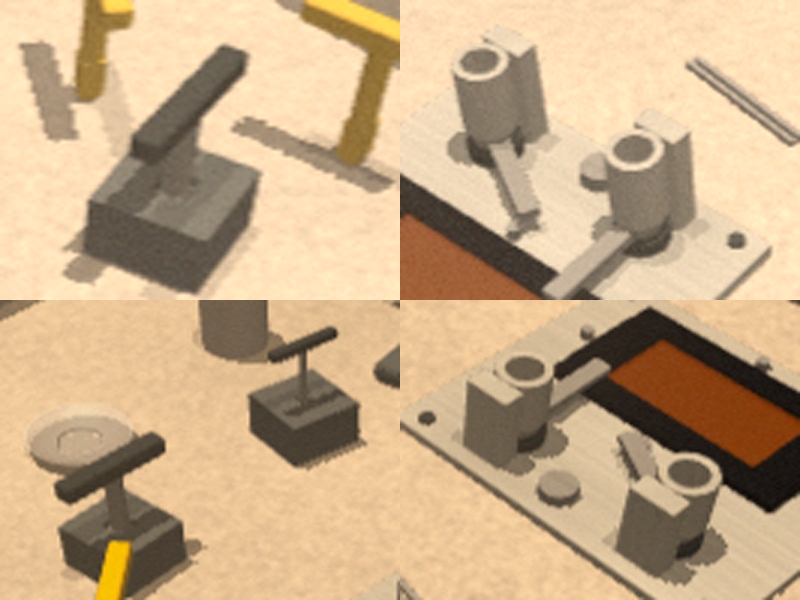

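```bash
cat > h.py <<'E'
import numpy as np,pickle,cv2
def ray(c,u,v,fish=False):
    x=np.array([(u-c["cx"])/c["fx"],(v-c["cy"])/c["fy"]])
    if fish:
        r=np.linalg.norm(x); d=np.r_[x/max(r,1e-9)*np.sin(r),np.cos(r)]
    else: d=np.r_[x,1]
    R=np.array(c["R"]); return -R.T@c["t"], R.T@d
def plane(c,u,v,z,fish=False):
    o,d=ray(c,u,v,fish); return (o+d*(z-o[2])/d[2])
def tri(*rays):
    A=0;b=0
    for o,d in rays:
        P=np.eye(3)-np.outer(d,d)/(d@d);A=A+P;b=b+P@o
    return np.linalg.solve(A,b)
E
python3 - <<'E'
from h import *
d=pickle.load(open("c0.pkl","rb"));s,e=d["scene"],d["side"]
for n,p,q,z in [("open rim",(207.3,190.7),(426.8,299.6),.098),("closed rim",(258.1,220.7),(371.6,257.6),.098),("bar top",(387.5,229.1),(256.6,216),.128)]:
    print(n,tri(ray(s,*p),ray(e,*q)).round(4),plane(s,*p,z).round(4),plane(e,*q,z).round(4))
a,b=plane(s,377,242.3,.128),plane(s,398.3,216.5,.128);print("bar ends",a,b,np.linalg.norm(a-b),np.degrees(np.arctan2(*(a-b)[1::-1])))
a,b=plane(e,220+57*.3325+2,150+190*.4,.128),plane(e,220+163*.3325-1,150+138*.4,.128);print("bar ends side",a,b,np.linalg.norm(a-b),np.degrees(np.arctan2(*(a-b)[1::-1])))
print("finger tip",plane(s,221.6,240.7,.036))
E
```

```text
open rim [ 0.4768 -0.1375  0.0946] [ 0.4777 -0.1312  0.098 ] [ 0.4771 -0.1413  0.098 ]
closed rim [0.4911 0.0027 0.0937] [0.4928 0.0079 0.098 ] [ 0.4899 -0.0016  0.098 ]
bar top [0.4019 0.2393 0.1216] [0.4059 0.2431 0.128 ] [0.3988 0.2318 0.128 ]
bar ends [0.44600693 0.2418848  0.128     ] [0.36509012 0.24551118 0.128     ] 0.08099802901205926 -2.5660554430772327
bar ends side [0.35772512 0.23407587 0.128     ] [0.44454401 0.22975483 0.128     ] 0.08692635630156906 177.1506963996997
finger tip [ 0.53115002 -0.06103362  0.036     ]
```

The crop confirms it. The thick key is the grey T nearest the robot, with its bar centre at about (0.402, 0.238) and yaw of about -3°. The open clamp is at about (0.477, -0.138), with its finger at about 55° in the world frame. Clamp spacing comes out at 141 mm (140 given) and the bar at 81–87 mm (90 given), so the measurements are sound. Next I'll move above the key.

Request:
{"api": "step_arm", "payload": {"series": [{"x": -0.643, "y": -0.672, "z": 0.02, "az": -0.427, "grip": -0.2}, {"x": -0.643, "y": -0.672, "z": 0.02, "az": -0.427, "grip": -0.2}, {"x": -0.643, "y": -0.672, "z": 0.02, "az": -0.427, "grip": -0.2}, {"x": -0.643, "y": -0.672, "z": 0.02, "az": -0.427, "grip": -0.2}, {"x": -0.643, "y": -0.672, "z": 0.02, "az": -0.427, "grip": -0.2}, {"x": -0.643, "y": -0.672, "z": 0.02, "az": -0.427, "grip": -0.2}, {"x": -0.643, "y": -0.672, "z": 0.02, "az": -0.427, "grip": -0.2}, {"x": -0.643, "y": -0.672, "z": 0.02, "az": -0.427, "grip": -0.2}, {"x": -0.643, "y": -0.672, "z": 0.02, "az": -0.427, "grip": -0.2}, {"x": -0.643, "y": -0.672, "z": 0.02, "az": -0.427, "grip": -0.2}, {"x": -0.643, "y": -0.672, "z": 0.02, "az": -0.427, "grip": -0.2}, {"x": -0.643, "y": -0.672, "z": 0.02, "az": -0.427, "grip": -0.2}]}}

```text
validation failed for argument at $.se...
```

```bash
cat > snap.py <<'E'
import sys,pickle,cv2
from workcell import bot, imaging
c=imaging.read_camera("wrist");pickle.dump(c,open(sys.argv[1]+".pkl","wb"))
cv2.imwrite(f"pics/{sys.argv[1]}.png",cv2.convertScaleAbs(c["img"][:,:,::-1],alpha=1.4))
s=bot.read_state();print(s["time"],s["tool_pos"],s["tcp_rot"],s["width"],s["wrist_force"],s["q"])
E
python3 snap.py w1
```

```text
0.2 [0.1836637  0.64906496 0.23043279] [-4.31823205e-01 -3.11150627e+00  2.20360997e-03] 0.9961871953167977 [-0.41509722  0.24184952  0.36024196] [ 1.25810882e+00  2.64480233e-01  1.60484288e+00  1.64589539e-05
  1.27369701e+00 -3.68886780e-02]
```

View pics/w1.png

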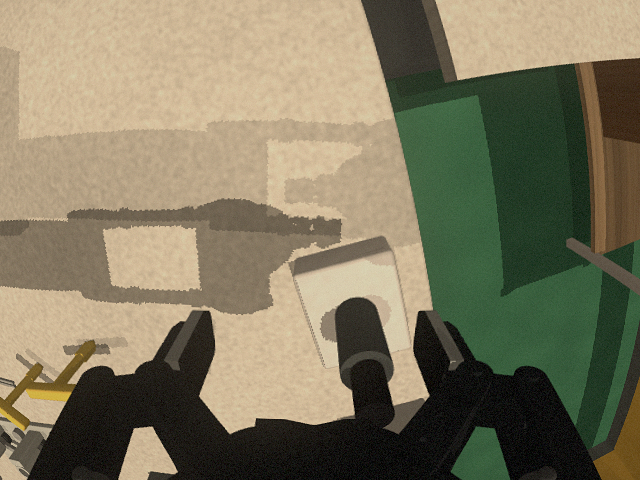

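The move was refused at validation, so the arm is still at its start. The wrist view shows an unrelated white holder at (355,340). I'll send a single row to find what was rejected.

Request:
{"api": "step_arm", "payload": {"series": [{"x": -0.643, "y": -0.672, "z": 0.02, "ax": 0, "ay": 0, "az": -0.427, "grip": -0.2}], "force": 80}}

```text
time: 0.3
tool_pos: [0.2054, 0.6084, 0.2293]
tcp_rot: [-0.188, -3.135, -0.003]
wrist_force: [1.8, -1.3, 0.3]
width: 0.86
grip_force: 0.0
```

Request:
{"api": "step_arm", "payload": {"series": [{"x": -0.479, "y": -0.679, "z": 0.018, "ax": 0, "ay": 0, "az": -0.14, "grip": -0.2}, {"x": -0.479, "y": -0.679, "z": 0.018, "ax": 0, "ay": 0, "az": -0.14, "grip": -0.2}, {"x": -0.479, "y": -0.679, "z": 0.018, "ax": 0, "ay": 0, "az": -0.14, "grip": -0.2}, {"x": -0.479, "y": -0.679, "z": 0.018, "ax": 0, "ay": 0, "az": -0.14, "grip": -0.2}, {"x": -0.479, "y": -0.679, "z": 0.018, "ax": 0, "ay": 0, "az": -0.14, "grip": -0.2}, {"x": -0.479, "y": -0.679, "z": 0.018, "ax": 0, "ay": 0, "az": -0.14, "grip": -0.2}, {"x": -0.479, "y": -0.679, "z": 0.018, "ax": 0, "ay": 0, "az": -0.14, "grip": -0.2}, {"x": -0.479, "y": -0.679, "z": 0.018, "ax": 0, "ay": 0, "az": -0.14, "grip": -0.2}, {"x": -0.479, "y": -0.679, "z": 0.018, "ax": 0, "ay": 0, "az": -0.14, "grip": -0.2}, {"x": -0.479, "y": -0.679, "z": 0.018, "ax": 0, "ay": 0, "az": -0.14, "grip": -0.2}, {"x": -0.479, "y": -0.679, "z": 0.018, "ax": 0, "ay": 0, "az": -0.14, "grip": -0.2}], "force": 80}}

```text
time: 1.4
tool_pos: [0.4022, 0.2384, 0.2212]
tcp_rot: [-0.085, -3.14, -0.001]
wrist_force: [0.0, 0.2, -0.3]
width: 0.602
grip_force: 0.0
```

```bash
python3 snap.py w2
```

```text
1.45 [0.40196223 0.23891756 0.22116983] [-8.26020227e-02 -3.14019387e+00 -6.85279406e-04] 0.598576864301581 [1.07432541 0.12787134 0.03379779] [ 4.82603253e-01 -1.29642536e-01  2.04136408e+00  5.65820333e-04
  1.22993147e+00 -1.03578487e+00]
```

View pics/w2.png

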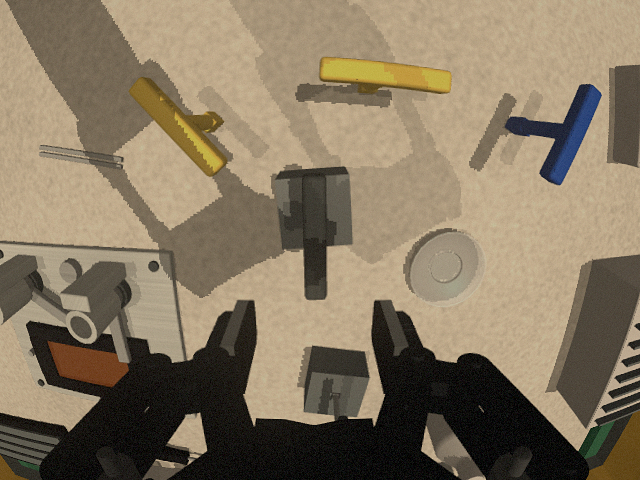

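The wrist view shows the thick key's bar running from (314,176) to (316,298), centred between the fingers. The slim key is below it at (336,400).

```bash
python3 - <<'E'
from h import *
c=pickle.load(open("w2.pkl","rb"))
g=cv2.cvtColor(c["img"],cv2.COLOR_RGB2GRAY)
for y in (265,275,285): print(y,g[y,296:336].tolist())
print(g[160:310:1,315].tolist())
o,d=ray(c,320,240,True);print("cam",o,d)
for p in [(314.5,175),(316,296),(315.5,265),(315.5,285)]: print(p,plane(c,*p,.128,True).round(4))
for p in [(74,325),(80,310)]: print("closed rim",plane(c,*p,.098,True).round(4))
E
```

```text
265 [123, 123, 123, 126, 121, 125, 125, 104, 50, 24, 31, 30, 29, 32, 27, 32, 27, 32, 28, 30, 26, 33, 33, 33, 34, 26, 37, 32, 30, 25, 72, 111, 124, 121, 124, 131, 126, 127, 124, 123]
275 [121, 122, 122, 123, 120, 119, 119, 122, 59, 31, 38, 35, 31, 36, 35, 32, 35, 36, 33, 32, 35, 29, 32, 36, 30, 34, 27, 35, 28, 24, 68, 110, 125, 127, 127, 126, 127, 125, 122, 122]
285 [123, 129, 126, 125, 127, 124, 123, 127, 71, 40, 36, 37, 42, 41, 43, 45, 45, 45, 47, 44, 41, 42, 40, 44, 49, 45, 45, 45, 44, 34, 58, 100, 126, 126, 119, 122, 120, 119, 123, 122]
[108, 112, 111, 113, 111, 111, 116, 112, 73, 38, 38, 38, 36, 26, 29, 29, 36, 41, 42, 48, 49, 51, 46, 46, 52, 46, 47, 49, 48, 48, 50, 44, 49, 44, 40, 45, 44, 43, 37, 36, 42, 44, 44, 42, 39, 42, 42, 41, 41, 41, 37, 47, 44, 38, 38, 43, 45, 41, 43, 40, 42, 44, 42, 44, 40, 38, 43, 46, 40, 39, 40, 39, 40, 40, 41, 40, 45, 35, 27, 26, 30, 26, 31, 26, 30, 33, 31, 32, 33, 30, 29, 27, 37, 34, 33, 28, 27, 27, 24, 26, 31, 31, 35, 33, 29, 30, 31, 31, 27, 31, 25, 37, 33, 33, 31, 32, 31, 32, 33, 29, 32, 40, 35, 38, 33, 44, 51, 46, 50, 47, 48, 51, 50, 49, 51, 48, 48, 49, 42, 54, 105, 124, 124, 124, 124, 126, 126, 127, 121, 124]
cam [0.31675022 0.24306894 0.36442356] [ 3.28613541e-01 -4.47955010e-04 -9.44464367e-01]
(314.5, 175) [0.3548 0.2415 0.128 ]
(316, 296) [0.4413 0.2381 0.128 ]
(315.5, 265) [0.4171 0.239  0.128 ]
(315.5, 285) [0.4325 0.2382 0.128 ]
closed rim [ 0.4866 -0.0058  0.098 ]
closed rim [0.4689 0.0092 0.098 ]
```

Request:
{"api": "step_arm", "payload": {"series": [{"x": 0.007, "y": 0.004, "z": 0.12, "ax": 0, "ay": 0, "az": -0.02, "grip": -0.2}, {"x": 0.007, "y": 0.004, "z": 0.2, "ax": 0, "ay": 0, "az": -0.02, "grip": -0.2}, {"x": 0.007, "y": 0.004, "z": 0.24, "ax": 0, "ay": 0, "az": -0.02, "grip": -0.2}, {"x": 0.007, "y": 0.004, "z": 0.24, "ax": 0, "ay": 0, "az": -0.02, "grip": -0.2}, {"x": 0.007, "y": 0.004, "z": 0.24, "ax": 0, "ay": 0, "az": -0.02, "grip": 1}, {"x": 0.007, "y": 0.004, "z": 0.24, "ax": 0, "ay": 0, "az": -0.02, "grip": 1}, {"x": 0.007, "y": 0.004, "z": 0.24, "ax": 0, "ay": 0, "az": -0.02, "grip": 1}, {"x": 0.007, "y": 0.004, "z": 0.24, "ax": 0, "ay": 0, "az": -0.02, "grip": 1}, {"x": 0.007, "y": 0.004, "z": 0.24, "ax": 0, "ay": 0, "az": -0.02, "grip": 1}, {"x": 0.007, "y": 0.004, "z": 0.24, "ax": 0, "ay": 0, "az": -0.02, "grip": 1}], "force": 80}}

```text
time: 2.45
tool_pos: [0.4007, 0.2417, 0.1037]
tcp_rot: [0.066, 3.137, 0.004]
wrist_force: [0.1, 1.1, 6.3]
width: 0.174
grip_force: 78.6
```

The bar is gripped: opening about 15 mm, grip force 79 N. Next I lift the key and carry it to a viewing spot near the open clamp.

Request:
{"api": "step_arm", "payload": {"series": [{"x": 0, "y": 0, "z": -0.08, "ax": 0, "ay": 0, "az": 0, "grip": 1}, {"x": 0, "y": 0, "z": -0.16, "ax": 0, "ay": 0, "az": 0, "grip": 1}, {"x": 0, "y": 0, "z": -0.24, "ax": 0, "ay": 0, "az": 0, "grip": 1}, {"x": -0.02, "y": -0.06, "z": -0.32, "ax": 0, "ay": 0, "az": 0, "grip": 1}, {"x": -0.05, "y": -0.14, "z": -0.32, "ax": 0, "ay": 0, "az": 0.2, "grip": 1}, {"x": -0.08, "y": -0.23, "z": -0.32, "ax": 0, "ay": 0, "az": 0.4, "grip": 1}, {"x": -0.11, "y": -0.32, "z": -0.32, "ax": 0, "ay": 0, "az": 0.5, "grip": 1}, {"x": -0.14, "y": -0.41, "z": -0.32, "ax": 0, "ay": 0, "az": 0.6, "grip": 1}, {"x": -0.175, "y": -0.5, "z": -0.32, "ax": 0, "ay": 0, "az": 0.7, "grip": 1}, {"x": -0.21, "y": -0.6, "z": -0.32, "ax": 0, "ay": 0, "az": 0.8, "grip": 1}, {"x": -0.25, "y": -0.7, "z": -0.32, "ax": 0, "ay": 0, "az": 0.9, "grip": 1}, {"x": -0.285, "y": -0.79, "z": -0.32, "ax": 0, "ay": 0, "az": 0.99, "grip": 1}], "force": 80}}

```text
time: 3.65
tool_pos: [0.5228, -0.1572, 0.2611]
tcp_rot: [0.873, 3.018, 0.001]
wrist_force: [0.1, -0.1, -3.5]
width: 0.168
grip_force: 79.7
```

Request:
{"api": "step_arm", "payload": {"series": [{"x": 0, "y": 0, "z": 0, "ax": 0, "ay": 0, "az": 0, "grip": 1}, {"x": 0, "y": 0, "z": 0, "ax": 0, "ay": 0, "az": 0, "grip": 1}, {"x": 0, "y": 0, "z": 0, "ax": 0, "ay": 0, "az": 0, "grip": 1}], "force": 80}}

```text
time: 3.95
tool_pos: [0.5223, -0.1545, 0.2607]
tcp_rot: [-0.868, -3.018, -0.001]
wrist_force: [0.6, 0.3, -3.9]
width: 0.171
grip_force: 79.9
```

```bash
python3 snap.py w3
```

```text
4.0 [ 0.52242779 -0.15410014  0.26092996] [-8.66990968e-01 -3.01872230e+00 -7.53126909e-04] 0.16940255340608165 [ 0.53194062 -0.01599054 -3.91821214] [-3.32843493e-01 -2.35453624e-04  1.84616568e+00  4.51401344e-04
  1.29652182e+00 -1.34440834e+00]
```

View pics/w3.png

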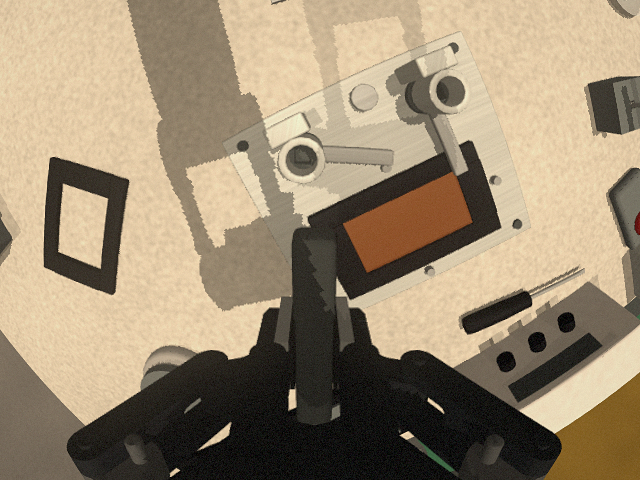

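The wrist view shows the open clamp's rim at about (301,158), with its finger running right to (392,158). The closed clamp's rim is at (448,92). I'll enlarge it for a careful reading.

```bash
python3 - <<'E'
import pickle,cv2
c=pickle.load(open("w3.pkl","rb"));i=c["img"][:,:,::-1][120:200,270:400]
i=cv2.convertScaleAbs(cv2.resize(i,None,fx=6,fy=6,interpolation=cv2.INTER_CUBIC),alpha=1.5)
cv2.imwrite("pics/crop3.png",i)
E
```

```text
(no output)
```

View pics/crop3.png

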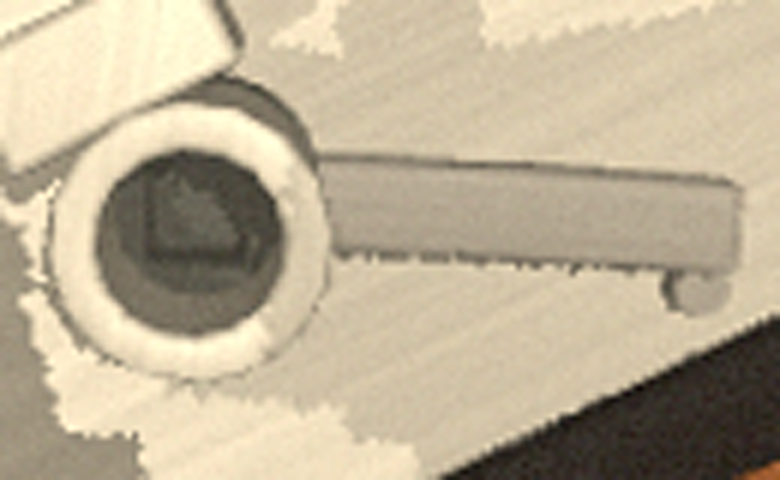

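```bash
python3 - <<'E'
from h import *
c=pickle.load(open("w3.pkl","rb"))
f=lambda x,y,z:plane(c,270+x/6-.4,120+y/6-.4,z,True)
r=f(190,241,.098);print("rim",r, "outer diam",np.linalg.norm(f(48,240,.098)-f(330,240,.098)),np.linalg.norm(f(190,100,.098)-f(190,380,.098)))
a,b,t=f(340,209,.036),f(700,227,.036),f(742,226,.036)
print("finger yaw",np.degrees(np.arctan2(*(b-a)[1::-1])),"axis->tip",np.degrees(np.arctan2(*(t-r)[1::-1])),np.linalg.norm((t-r)[:2]))
d=(b-a)[:2]/np.linalg.norm((b-a)[:2]);print("axis offset from midline",np.cross(d,(r-a)[:2]))
print("closed rim",plane(c,448,92.5,.098,True))
# held bar: top at tcp z +? 
R=cv2.Rodrigues(np.array([-8.66990968e-01,-3.01872230e+00,-7.53126909e-04]))[0]
print("toolR",R.round(4))
z=.26093+.0243
for p in [(301,232),(332,232),(297,415),(331,415)]: print(p,R.T@(plane(c,*p,z,True)-np.array([0.52242779,-0.15410014,0.26092996])))
E
```

```text
rim [ 0.47498237 -0.13757449  0.098     ] outer diam 0.03877279318581882 0.039037473929689405
finger yaw 56.1007997987289 axis->tip 55.707977080317875 0.09005018929285921
axis offset from midline 0.0012401332580336388
closed rim [ 0.4884092  -0.00111164  0.098     ]
toolR [[-8.476e-01  5.306e-01 -7.000e-04]
 [ 5.306e-01  8.476e-01  7.000e-04]
 [ 9.000e-04  2.000e-04 -1.000e+00]]
(301, 232) [ 0.04686945 -0.00503115 -0.02425739]
(332, 232) [ 0.04688005  0.00539207 -0.02425498]
(297, 415) [-0.03836512 -0.00813493 -0.0243378 ]
(331, 415) [-0.0383476   0.00698341 -0.0243343 ]<stdin>:7: DeprecationWarning: Arrays of 2-dimensional vectors are deprecated. Use arrays of 3-dimensional vectors instead. (deprecated in NumPy 2.0)
```

The rim is at (0.475, -0.1376), with an outside diameter of 39 mm (40 given). The finger's yaw is 56° and its length 90 mm (90 given). I'll line the key up above the tube.

Request:
{"api": "step_arm", "payload": {"series": [{"x": 0.05, "y": -0.01, "z": 0, "ax": 0, "ay": 0, "az": 0.06, "grip": 1}, {"x": 0.094, "y": -0.022, "z": 0, "ax": 0, "ay": 0, "az": 0.06, "grip": 1}, {"x": 0.094, "y": -0.022, "z": 0.05, "ax": 0, "ay": 0, "az": 0.06, "grip": 1}, {"x": 0.094, "y": -0.022, "z": 0.1, "ax": 0, "ay": 0, "az": 0.06, "grip": 1}, {"x": 0.094, "y": -0.022, "z": 0.12, "ax": 0, "ay": 0, "az": 0.06, "grip": 1}, {"x": 0.094, "y": -0.022, "z": 0.12, "ax": 0, "ay": 0, "az": 0.06, "grip": 1}, {"x": 0.094, "y": -0.022, "z": 0.12, "ax": 0, "ay": 0, "az": 0.06, "grip": 1}, {"x": 0.094, "y": -0.022, "z": 0.12, "ax": 0, "ay": 0, "az": 0.06, "grip": 1}], "force": 80}}

```text
time: 4.8
tool_pos: [0.4785, -0.1396, 0.2028]
tcp_rot: [0.915, 3.003, -0.0]
wrist_force: [-0.1, 0.2, -3.6]
width: 0.167
grip_force: 79.8
```

```bash
python3 snap.py w4; python3 - <<'E'
from workcell import imaging
import cv2,numpy as np
o=[]
for n,x,y in [("scene",170,120),("side",380,210)]:
    c=imaging.read_camera(n); i=c["img"][:,:,::-1][y:y+120,x:x+80]
    o.append(cv2.convertScaleAbs(cv2.resize(i,(400,600),interpolation=cv2.INTER_CUBIC),alpha=1.5))
cv2.imwrite("pics/crop4.png",np.hstack(o))
E
```

```text
4.85 [ 0.47846243 -0.13973126  0.20279443] [ 9.14885520e-01  3.00262863e+00 -1.18811350e-04] 0.1702768216866219 [ 0.15587721  0.2371394  -3.10689182] [-3.34134922e-01 -5.45169382e-02  2.00765755e+00  2.91817646e-05
  1.18577454e+00 -1.31342533e+00]
```

View pics/crop4.png

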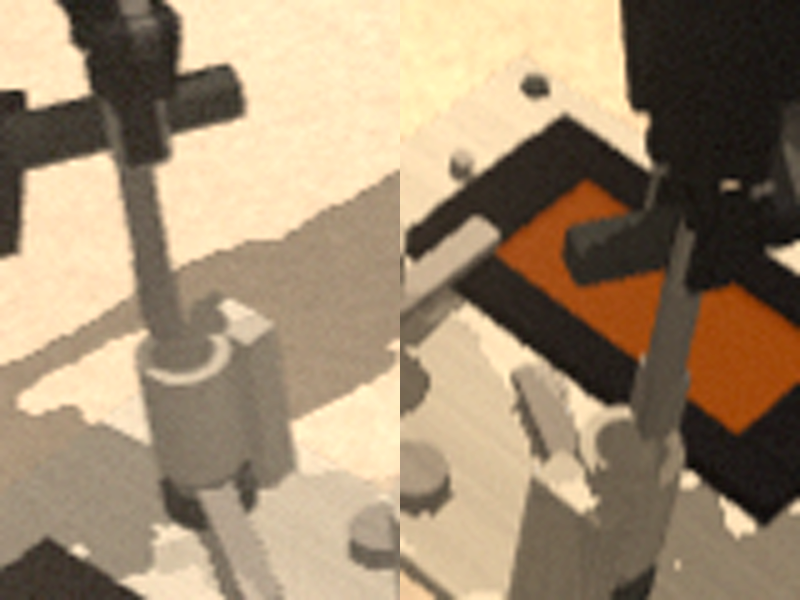

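Both views show the key's end sitting a few mm off the tube axis: right of it in the side view, left of it in the scene view. I'll measure the stem line from both cameras.

```bash
cat > stem.py <<'E'
from h import *
from workcell import bot,imaging
s=bot.read_state();P=s["tool_pos"];R=cv2.Rodrigues(np.array(s["tcp_rot"]))[0]
# stem edges in rows around where the axis should project
ax=P+0.0*R[:,0]; planes=[]
for n in("scene","side"):
    c=imaging.read_camera(n);cv2.imwrite(f"pics/{n}_raw.png",c["img"][:,:,::-1]); g=cv2.GaussianBlur(cv2.cvtColor(c["img"],cv2.COLOR_RGB2GRAY),(3,3),0).astype(float)
    pts=[]
    for h in np.arange(.125,.165,.004)+0*P[2]:
        X=np.r_[ax[:2],h];k=np.array(c["R"])@X+c["t"];u=c["cx"]+c["fx"]*k[0]/k[2];v=int(round(c["cy"]+c["fy"]*k[1]/k[2]))
        u0=int(u)-12;row=c["img"][v,u0:u0+25].astype(float).sum(1)/3
        d=np.diff(row); print(n,v,u.round(1),u0,row.astype(int).tolist()) if h<.126 or abs(h-.145)<.001 else 0
E
python3 stem.py
```

```text
scene 179 202.0 189 [148, 152, 149, 154, 149, 148, 134, 97, 88, 63, 65, 61, 66, 67, 70, 67, 74, 87, 94, 95, 91, 91, 80, 75, 78]
scene 172 200.5 188 [155, 152, 156, 153, 153, 157, 153, 146, 115, 65, 62, 62, 63, 63, 63, 83, 124, 141, 145, 129, 95, 93, 96, 92, 96]
side 290 428.5 416 [149, 148, 138, 109, 68, 22, 23, 39, 43, 39, 49, 51, 47, 45, 50, 50, 50, 52, 51, 50, 46, 25, 31, 44, 50]
side 283 430.2 418 [23, 21, 21, 20, 19, 21, 17, 19, 19, 38, 61, 47, 50, 49, 50, 50, 50, 51, 46, 53, 52, 55, 55, 51, 55]
```

```bash
python3 - <<'E'
import cv2,numpy as np
b=cv2.imread("pics/side_raw.png").astype(int)
for v in (270,274,278,282,286,290,294,298): print(v,(b[v,420:446,2]-b[v,420:446,0]).tolist(), b[v,420:446,1].tolist() if v in(274,286) else "")
a=cv2.imread("pics/scene_raw.png").astype(int)
for v in (158,164,168,172,175): print(v,a[v,188:212,1].tolist())
E
```

```text
270 [95, 98, 97, 95, 97, 96, 98, 96, 96, 98, 101, 58, 18, 15, 16, 17, 15, 15, 17, 15, 80, 96, 101, 98, 96, 101] 
274 [97, 95, 95, 94, 97, 97, 96, 97, 95, 97, 77, 20, 16, 15, 16, 17, 16, 15, 15, 82, 96, 102, 99, 103, 101, 99] [49, 49, 51, 50, 50, 49, 49, 48, 51, 49, 49, 47, 48, 51, 49, 53, 51, 50, 51, 46, 48, 47, 48, 45, 46, 49]
278 [8, 15, 58, 82, 93, 92, 98, 97, 97, 85, 19, 16, 17, 15, 15, 17, 15, 17, 82, 98, 97, 105, 97, 98, 96, 98] 
282 [6, 6, 7, 7, 8, 6, 7, 30, 27, 14, 13, 16, 15, 15, 16, 15, 15, 70, 95, 99, 100, 97, 98, 100, 100, 98] 
286 [7, 6, 8, 6, 7, 10, 9, 16, 16, 15, 16, 16, 16, 15, 15, 17, 17, 26, 89, 96, 99, 101, 99, 99, 102, 99] [20, 23, 19, 17, 21, 20, 30, 50, 53, 48, 48, 50, 50, 50, 47, 52, 57, 55, 51, 51, 47, 47, 48, 48, 46, 49]
290 [23, 10, 10, 14, 13, 13, 16, 17, 14, 14, 14, 14, 14, 14, 14, 15, 14, 14, 39, 71, 100, 97, 99, 99, 99, 103] 
294 [39, 34, 28, 26, 22, 20, 20, 15, 14, 15, 16, 14, 14, 14, 15, 13, 8, 5, 5, 9, 4, 7, 4, 25, 64, 99] 
298 [21, 20, 21, 21, 22, 21, 20, 19, 21, 19, 18, 19, 19, 22, 27, 27, 15, 5, 7, 4, 3, 6, 6, 5, 3, 5] 
158 [153, 154, 155, 157, 155, 138, 96, 60, 65, 64, 63, 64, 63, 106, 150, 151, 152, 152, 151, 148, 153, 155, 156, 153]
164 [153, 154, 153, 151, 150, 146, 144, 112, 65, 66, 65, 67, 63, 61, 109, 152, 155, 154, 155, 152, 152, 151, 153, 154]
168 [156, 156, 155, 153, 152, 153, 154, 138, 93, 64, 68, 69, 60, 61, 68, 111, 148, 153, 152, 154, 153, 154, 155, 158]
172 [157, 153, 158, 155, 155, 159, 154, 147, 117, 66, 62, 63, 65, 64, 65, 83, 125, 143, 146, 130, 97, 95, 97, 93]
175 [150, 149, 152, 153, 154, 151, 153, 150, 128, 78, 65, 67, 66, 65, 67, 68, 70, 85, 95, 94, 95, 96, 97, 97]
```

```bash
cat > ax.py <<'E'
from h import *
from scipy.optimize import least_squares
d=pickle.load(open("c0.pkl","rb"))
sc=[(158,(193.9+200.9)/2),(164,(195.2+201.9)/2),(168,(196+202.6)/2)]
si=[(270,435.6),(274,434.5),(278,433.6)]
def res(p):
    r=[]
    for c,L in((d["scene"],sc),(d["side"],si)):
        R=np.array(c["R"])
        X=np.array([[p[0]+p[2]*(z-.11),p[1]+p[3]*(z-.11),z] for z in np.linspace(.1,.2,60)])@R.T+c["t"]
        u=c["cx"]+c["fx"]*X[:,0]/X[:,2];v=c["cy"]+c["fy"]*X[:,1]/X[:,2]
        for a,b in L: r.append(np.interp(-a,-v[::1],u) -b if v[0]<v[-1] else np.interp(a,v[::-1],u[::-1])-b)
    return r+[5*p[2],5*p[3]]
o=least_squares(res,[.475,-.138,0,0]);print(o.x.round(4),np.round(o.fun,2))
E
python3 ax.py
```

```text
[ 0.4741 -0.1455 -0.0029 -0.0024] [-0.01 -0.    0.02 -0.05  0.07 -0.02 -0.01 -0.01]
```

```bash
python3 - <<'E'
exec(open("ax.py").read())
rim={"scene":(207.2,191.2),"side":(426.8,299.6)}
for n,L in(("scene",sc),("side",si)):
    c=d[n];R=np.array(c["R"])
    X=np.array([[.475,-.1376,z] for z in np.linspace(.098,.2,80)])@R.T+c["t"]
    u=c["cx"]+c["fx"]*X[:,0]/X[:,2];v=c["cy"]+c["fy"]*X[:,1]/X[:,2]
    print(n,"rim pred",u[0],v[0],"obs",rim[n],"px/m",c["fx"]/X[0,2],"u dir",R[0])
    print(" stem-line du",[round(b-np.interp(a,v[::-1],u[::-1]),2) for a,b in L])
E
```

```text
[ 0.4741 -0.1455 -0.0029 -0.0024] [-0.01 -0.    0.02 -0.05  0.07 -0.02 -0.01 -0.01]
scene rim pred 205.7118399845083 188.82796780010375 obs (207.2, 191.2) px/m 485.213941978064 u dir [-0.51591983  0.85640524  0.0199197 ]
 stem-line du [np.float64(-2.46), np.float64(-2.45), np.float64(-2.46)]
side rim pred 424.4590688394034 299.2105368743273 obs (426.8, 299.6) px/m 540.3387064886309 u dir [ 0.6703998  -0.741986   -0.00457083]
 stem-line du [np.float64(4.29), np.float64(4.13), np.float64(4.16)]
```

Request:
{"api": "step_arm", "payload": {"series": [{"x": 0.009, "y": 0.002, "z": 0, "ax": 0, "ay": 0, "az": 0, "grip": 1}, {"x": 0.009, "y": 0.002, "z": 0, "ax": 0, "ay": 0, "az": 0, "grip": 1}, {"x": 0.009, "y": 0.002, "z": 0.012, "ax": 0, "ay": 0, "az": 0, "grip": 1}, {"x": 0.009, "y": 0.002, "z": 0.024, "ax": 0, "ay": 0, "az": 0, "grip": 1}, {"x": 0.009, "y": 0.002, "z": 0.03, "ax": 0, "ay": 0, "az": 0, "grip": 1}, {"x": 0.009, "y": 0.002, "z": 0.03, "ax": 0, "ay": 0, "az": 0, "grip": 1}], "force": 80}}

```text
time: 5.65
tool_pos: [0.4734, -0.1359, 0.185]
tcp_rot: [-0.916, -3.003, -0.0]
wrist_force: [0.4, -0.0, -3.2]
width: 0.169
grip_force: 79.8
```

```bash
python3 snap.py w5; python3 - <<'E'
from workcell import imaging
import cv2,numpy as np
o=[]
for n,x,y in [("scene",180,150),("side",400,255)]:
    c=imaging.read_camera(n); i=c["img"][:,:,::-1][y:y+75,x:x+50]
    o.append(cv2.convertScaleAbs(cv2.resize(i,(400,600),interpolation=cv2.INTER_CUBIC),alpha=1.6))
cv2.imwrite("pics/crop5.png",np.hstack(o))
E
```

```text
5.7 [ 0.47373826 -0.13605726  0.18553103] [-9.15807421e-01 -3.00378962e+00 -5.35942599e-05] 0.1692521187552572 [-1.12428671  0.12307363 -2.74678721] [-3.30204679e-01 -4.82274154e-02  2.03480957e+00 -1.12947567e-05
  1.15630814e+00 -1.30913347e+00]
```

View pics/crop5.png

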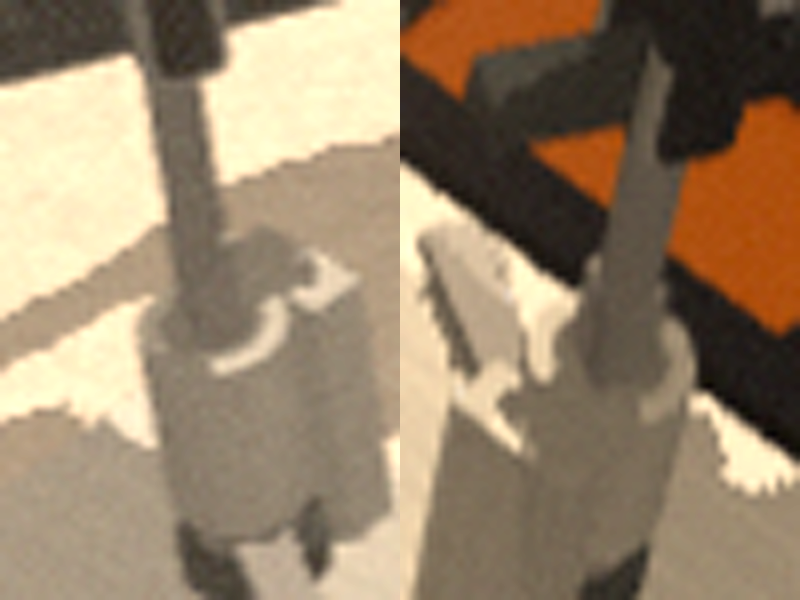

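The key's end is about 6 mm inside the bore with no contact force, so I continue down gently.

Request:
{"api": "step_arm", "payload": {"series": [{"x": 0.002, "y": 0.001, "z": 0.015, "ax": 0, "ay": 0, "az": 0, "grip": 1}, {"x": 0.002, "y": 0.001, "z": 0.03, "ax": 0, "ay": 0, "az": 0, "grip": 1}, {"x": 0.002, "y": 0.001, "z": 0.045, "ax": 0, "ay": 0, "az": 0, "grip": 1}, {"x": 0.002, "y": 0.001, "z": 0.06, "ax": 0, "ay": 0, "az": 0, "grip": 1}, {"x": 0.002, "y": 0.001, "z": 0.06, "ax": 0, "ay": 0, "az": 0, "grip": 1}], "force": 80}}

```text
time: 6.3
tool_pos: [0.4723, -0.1348, 0.1543]
tcp_rot: [-0.915, -3.002, -0.0]
wrist_force: [-0.2, -0.4, -3.4]
width: 0.173
grip_force: 79.9
```

Request:
{"api": "step_arm", "payload": {"series": [{"x": 0, "y": 0, "z": 0.01, "ax": 0, "ay": 0, "az": 0, "grip": 1}, {"x": 0, "y": 0, "z": 0.014, "ax": 0, "ay": 0, "az": 0, "grip": 1}, {"x": 0, "y": 0, "z": 0.014, "ax": 0, "ay": 0, "az": 0, "grip": 1}], "force": 80}}

```text
time: 6.6
tool_pos: [0.4735, -0.1351, 0.1489]
tcp_rot: [-0.916, -3.005, -0.0]
wrist_force: [-0.7, 0.1, -2.9]
width: 0.168
grip_force: 79.9
```

Request:
{"api": "step_arm", "payload": {"series": [{"x": 0, "y": 0, "z": 0.008, "ax": 0, "ay": 0, "az": 0, "grip": 1}, {"x": 0, "y": 0, "z": 0.014, "ax": 0, "ay": 0, "az": 0, "grip": 1}, {"x": 0, "y": 0, "z": 0.014, "ax": 0, "ay": 0, "az": 0, "grip": 1}], "force": 80}}

```text
time: 6.9
tool_pos: [0.4737, -0.1353, 0.1419]
tcp_rot: [0.916, 3.005, -0.0]
wrist_force: [0.8, -0.9, -3.3]
width: 0.172
grip_force: 79.9
```

Request:
{"api": "step_arm", "payload": {"series": [{"x": 0, "y": 0, "z": 0.008, "ax": 0, "ay": 0, "az": 0, "grip": 1}, {"x": 0, "y": 0, "z": 0.016, "ax": 0, "ay": 0, "az": 0, "grip": 1}, {"x": 0, "y": 0, "z": 0.02, "ax": 0, "ay": 0, "az": 0, "grip": 1}, {"x": 0, "y": 0, "z": 0.02, "ax": 0, "ay": 0, "az": 0, "grip": 1}, {"x": 0, "y": 0, "z": 0.02, "ax": 0, "ay": 0, "az": 0, "grip": 1}], "force": 80}}

```text
time: 7.4
tool_pos: [0.4737, -0.1353, 0.1321]
tcp_rot: [0.916, 3.005, -0.0]
wrist_force: [1.6, -1.2, -4.2]
width: 0.17
grip_force: 80.0
```

The key is seated: its lower end is at z ≈ 0.038 with no jamming. Now I turn it clockwise in stages.

Request:
{"api": "step_arm", "payload": {"series": [{"x": 0, "y": 0, "z": 0.002, "ax": 0, "ay": 0, "az": 0, "grip": 1}, {"x": 0, "y": 0, "z": 0.002, "ax": 0, "ay": 0, "az": 0, "grip": 1}, {"x": 0, "y": 0, "z": 0.002, "ax": 0, "ay": 0, "az": 0.12, "grip": 1}, {"x": 0, "y": 0, "z": 0.002, "ax": 0, "ay": 0, "az": 0.24, "grip": 1}, {"x": 0, "y": 0, "z": 0.002, "ax": 0, "ay": 0, "az": 0.36, "grip": 1}, {"x": 0, "y": 0, "z": 0.002, "ax": 0, "ay": 0, "az": 0.48, "grip": 1}, {"x": 0, "y": 0, "z": 0.002, "ax": 0, "ay": 0, "az": 0.6, "grip": 1}, {"x": 0, "y": 0, "z": 0.002, "ax": 0, "ay": 0, "az": 0.6, "grip": 1}], "force": 100}}

```text
time: 8.2
tool_pos: [0.4748, -0.1353, 0.1319]
tcp_rot: [1.374, 2.822, 0.002]
wrist_force: [3.7, -0.2, -1.7]
width: 0.161
grip_force: 102.5
```

```bash
cat > st.py <<'E'
from workcell import bot
import numpy as np
s=bot.read_state();r=s["tcp_rot"]
print(s["time"],s["tool_pos"].round(4),"yaw",np.degrees(2*np.arctan2(r[1],r[0]))%360,s["wrist_force"].round(1),"T",s["torque"].round(2),s["width"],"q6",s["q"][5])
E
python3 st.py
```

```text
8.2 [ 0.4748 -0.1353  0.1319] yaw 128.085118770689 [ 3.7 -0.2 -1.7] T [-0.06 -0.83  0.12] 0.16103097311251197 q6 -0.993469359373654
```

Request:
{"api": "step_arm", "payload": {"series": [{"x": 0, "y": 0.001, "z": 0, "ax": 0, "ay": 0, "az": 0.14, "grip": 1}, {"x": -0.001, "y": 0.002, "z": 0, "ax": 0, "ay": 0, "az": 0.28, "grip": 1}, {"x": -0.002, "y": 0.003, "z": 0, "ax": 0, "ay": 0, "az": 0.42, "grip": 1}, {"x": -0.002, "y": 0.003, "z": 0, "ax": 0, "ay": 0, "az": 0.56, "grip": 1}, {"x": -0.002, "y": 0.003, "z": 0, "ax": 0, "ay": 0, "az": 0.7, "grip": 1}, {"x": -0.002, "y": 0.003, "z": 0, "ax": 0, "ay": 0, "az": 0.84, "grip": 1}, {"x": -0.002, "y": 0.003, "z": 0, "ax": 0, "ay": 0, "az": 0.98, "grip": 1}, {"x": -0.002, "y": 0.003, "z": 0, "ax": 0, "ay": 0, "az": 0.98, "grip": 1}], "force": 100}}

```text
time: 9.0
tool_pos: [0.4764, -0.1352, 0.1319]
tcp_rot: [2.044, 2.383, 0.002]
wrist_force: [2.9, 0.7, -1.4]
width: 0.161
grip_force: 102.7
```

```bash
python3 st.py
```

```text
9.0 [ 0.4764 -0.1352  0.1319] yaw 98.76238388418915 [ 2.9  0.7 -1.4] T [-0.06 -0.73  0.07] 0.1609896587476776 q6 -0.48013839822444065
```

Request:
{"api": "step_arm", "payload": {"series": [{"x": 0, "y": 0.001, "z": 0, "ax": 0, "ay": 0, "az": 0.14, "grip": 1}, {"x": 0, "y": 0.001, "z": 0, "ax": 0, "ay": 0, "az": 0.28, "grip": 1}, {"x": 0, "y": 0.001, "z": 0, "ax": 0, "ay": 0, "az": 0.42, "grip": 1}, {"x": 0, "y": 0.001, "z": 0, "ax": 0, "ay": 0, "az": 0.5, "grip": 1}, {"x": 0, "y": 0.001, "z": 0, "ax": 0, "ay": 0, "az": 0.58, "grip": 1}, {"x": 0, "y": 0.001, "z": 0, "ax": 0, "ay": 0, "az": 0.58, "grip": 1}], "force": 100}}

```text
time: 9.6
tool_pos: [0.4769, -0.1354, 0.1319]
tcp_rot: [2.38, 2.048, 0.002]
wrist_force: [3.6, -1.4, -0.4]
width: 0.163
grip_force: 102.7
```

```bash
python3 st.py
```

```text
9.6 [ 0.4769 -0.1354  0.1319] yaw 81.43031144115918 [ 3.6 -1.4 -0.4] T [-0.22 -0.94  0.03] 0.16331083733973814 q6 -0.17713175087076555
```

Request:
{"api": "step_arm", "payload": {"series": [{"x": 0, "y": 0, "z": 0, "ax": 0, "ay": 0, "az": 0.08, "grip": 1}, {"x": 0, "y": 0, "z": 0, "ax": 0, "ay": 0, "az": 0.16, "grip": 1}, {"x": 0, "y": 0, "z": 0, "ax": 0, "ay": 0, "az": 0.2, "grip": 1}, {"x": 0, "y": 0, "z": 0, "ax": 0, "ay": 0, "az": 0.2, "grip": 1}], "force": 100}}

```text
time: 10.0
tool_pos: [0.477, -0.1354, 0.1319]
tcp_rot: [2.484, 1.92, 0.002]
wrist_force: [4.2, -1.7, -0.9]
width: 0.168
grip_force: 102.7
```

```bash
python3 st.py; python3 - <<'E'
from workcell import imaging
import cv2,numpy as np
o=[]
for n,x,y in [("scene",180,160),("side",360,230)]:
    c=imaging.read_camera(n); i=c["img"][:,:,::-1][y:y+120,x:x+100]
    o.append(cv2.convertScaleAbs(cv2.resize(i,(400,480),interpolation=cv2.INTER_CUBIC),alpha=1.6))
cv2.imwrite("pics/crop6.png",np.hstack(o))
E
```

```text
10.0 [ 0.477  -0.1354  0.1319] yaw 75.38963425962612 [ 4.2 -1.7 -0.9] T [-0.41 -1.2   0.13] 0.16796944380856066 q6 -0.07170731290935603
```

Request:
{"api": "step_arm", "payload": {"series": [{"x": 0, "y": 0, "z": 0, "ax": 0, "ay": 0, "az": 0.08, "grip": 1}, {"x": 0, "y": 0, "z": 0, "ax": 0, "ay": 0, "az": 0.16, "grip": 1}, {"x": 0, "y": 0, "z": 0, "ax": 0, "ay": 0, "az": 0.16, "grip": 1}], "force": 100}}

```text
time: 10.4
tool_pos: [0.477, -0.1355, 0.1319]
tcp_rot: [2.562, 1.814, 0.002]
wrist_force: [5.0, -1.7, -1.0]
width: 0.163
grip_force: 102.7
```

```bash
python3 st.py; python3 - <<'E'
from workcell import imaging
import cv2,numpy as np
o=[]
for n,x,y in [("scene",180,160),("side",360,230)]:
    c=imaging.read_camera(n); i=c["img"][:,:,::-1][y:y+120,x:x+100]
    o.append(cv2.convertScaleAbs(cv2.resize(i,(400,480),interpolation=cv2.INTER_CUBIC),alpha=1.6))
cv2.imwrite("pics/crop6.png",np.hstack(o))
E
```

```text
10.4 [ 0.477  -0.1355  0.1319] yaw 70.58004360624075 [ 5.  -1.7 -1. ] T [-0.47 -1.27  0.32] 0.16291628069483727 q6 0.01237019313274893
```

View pics/crop6.png

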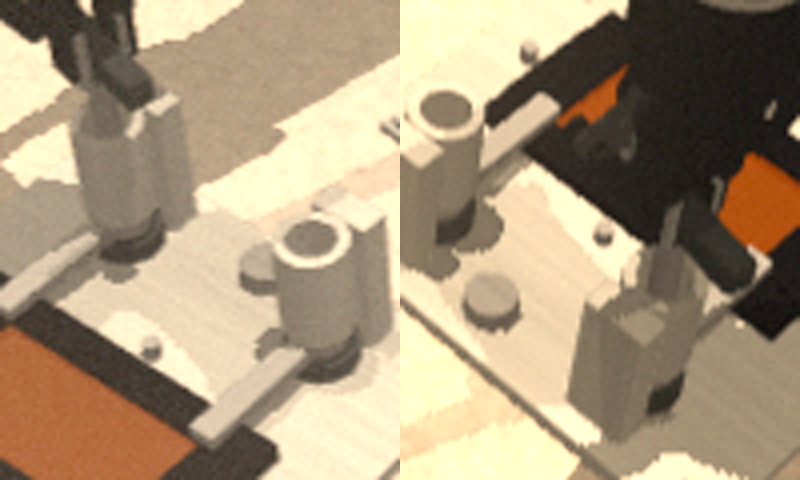

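The finger now lies over the carrier, parallel to the closed one (scene crop: finger from (100,235) to (5,300)). Torque has risen to 0.32 N m, well above the 0.12 N m of friction, so the screw is at its stop. I'll ease back within the play, open the gripper and lift.

Request:
{"api": "step_arm", "payload": {"series": [{"x": 0, "y": 0, "z": 0, "ax": 0, "ay": 0, "az": -0.1, "grip": 1}, {"x": 0, "y": 0, "z": 0, "ax": 0, "ay": 0, "az": -0.2, "grip": 1}, {"x": 0, "y": 0, "z": 0, "ax": 0, "ay": 0, "az": -0.2, "grip": 1}, {"x": 0, "y": 0, "z": 0, "ax": 0, "ay": 0, "az": -0.2, "grip": -0.2}, {"x": 0, "y": 0, "z": 0, "ax": 0, "ay": 0, "az": -0.2, "grip": -0.2}, {"x": 0, "y": 0, "z": 0, "ax": 0, "ay": 0, "az": -0.2, "grip": -0.2}, {"x": 0, "y": 0, "z": 0, "ax": 0, "ay": 0, "az": -0.2, "grip": -0.2}, {"x": 0, "y": 0, "z": 0, "ax": 0, "ay": 0, "az": -0.2, "grip": -0.2}], "force": 60}}

```text
time: 11.3
tool_pos: [0.4754, -0.1348, 0.1309]
tcp_rot: [-2.467, -1.944, 0.001]
wrist_force: [-0.3, -0.7, 0.4]
width: 0.6
grip_force: 0.0
```

```bash
python3 st.py
```

```text
11.3 [ 0.4754 -0.1348  0.1309] yaw 76.48760227534706 [-0.3 -0.7  0.4] T [-0.05 -0.02  0.06] 0.5998034177159606 q6 -0.09090067990798215
```

Request:
{"api": "step_arm", "payload": {"series": [{"x": 0, "y": 0, "z": -0.04, "ax": 0, "ay": 0, "az": 0, "grip": -0.2}, {"x": 0, "y": 0, "z": -0.1, "ax": 0, "ay": 0, "az": 0, "grip": -0.2}, {"x": 0, "y": 0, "z": -0.18, "ax": 0, "ay": 0, "az": 0, "grip": -0.2}, {"x": 0, "y": 0, "z": -0.26, "ax": 0, "ay": 0, "az": 0, "grip": -0.2}, {"x": 0, "y": 0, "z": -0.26, "ax": 0, "ay": 0, "az": 0, "grip": -0.2}, {"x": 0, "y": 0, "z": -0.26, "ax": 0, "ay": 0, "az": 0, "grip": -0.2}], "force": 60}}

```text
time: 11.9
tool_pos: [0.4766, -0.1352, 0.2626]
tcp_rot: [2.465, 1.943, 0.002]
wrist_force: [0.3, 0.3, -1.1]
width: 0.599
grip_force: 0.0
```

```bash
python3 st.py; python3 snap.py w7; python3 - <<'E'
from h import *
from workcell import imaging
# wrist view: bright-steel finger of clamp a, top plane z=.036, and dark bar, top at .038+.118
c=imaging.read_camera("wrist"); im=c["img"]; R=np.array(c["R"])
def px(X):
    k=R@np.array(X)+c["t"];r=np.hypot(k[0],k[1]);th=np.arctan2(r,k[2]);return c["cx"]+c["fx"]*th*k[0]/r,c["cy"]+c["fy"]*th*k[1]/r
ax=np.array([.475,-.137])
print("bar px",px([*ax,.156]))
# scan arcs round the axis at finger-top height: grey profile per yaw
for rad in (.055,.07,.085):
    row=[]
    for a in range(-30,71,4):
        u,v=px([*(ax+rad*np.array([np.cos(np.radians(a)),np.sin(np.radians(a))])),.036]);
        row.append(int(im[int(round(v)),int(round(u))].mean()) if 0<=v<480 and 0<=u<640 else -1)
    print(rad,row)
# bar dark arc at r=.035, z=.156
print([int(im[int(round(px([*(ax+.035*np.array([np.cos(np.radians(a)),np.sin(np.radians(a))])),.156])[1])),int(round(px([*(ax+.035*np.array([np.cos(np.radians(a)),np.sin(np.radians(a))])),.156])[0]))].mean()) for a in range(40,121,5)])
E
```

```text
11.9 [ 0.4766 -0.1352  0.2626] yaw 76.48989157630042 [ 0.3  0.3 -1.1] T [0.02 0.03 0.03] 0.5985907907730625 q6 -0.09092092668370068
11.95 [ 0.47554876 -0.13490011  0.26089785] [-2.46713443e+00 -1.94444781e+00  3.90242092e-04] 0.5975190325217914 [-0.72432239  0.01314656  0.11375203] [-3.26779272e-01 -1.00603601e-01  1.94184143e+00 -3.83554674e-05
  1.30075375e+00 -9.09075084e-02]
bar px (np.float64(315.2014152704606), np.float64(239.95298753097546))
0.055 [130, 127, 129, 127, 90, 105, 111, 108, 56, 109, 113, 128, 130, 130, 131, 112, 117, 119, 113, 116, 113, 118, 114, 116, 119, 114]
0.07 [82, 25, 30, 31, 29, 103, 106, 112, 39, 29, 30, 32, 23, 92, 115, 113, 111, 118, 117, 116, 133, 119, 118, 117, 117, 118]
0.085 [79, 126, 32, 24, 20, 108, 107, 112, 24, 29, 29, 26, 29, 23, 23, 33, 36, 91, 128, 118, 116, 138, 135, 117, 121, 117]
[103, 110, 111, 55, 57, 40, 42, 44, 48, 47, 68, 64, 58, 59, 70, 58, 130]
```

The finger measures a yaw of about -6° (closed direction -5.7°), well within tolerance. The key is standing free with its bar on the tube axis, and the gripper is clear.

```bash
python3 -c "
from workcell import bot
print(bot.finish_job())"
```

```text
the job is handed in; nothing more can be done
None
```

The job is handed in: the thick T-key is standing released in the open clamp's screw, which I turned clockwise to its stop with the finger square over the carrier. The hand-in call returned no verdict.

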